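# Clamp a lamp ring with an open C-washer

## Robot

A 6-joint arm with a two-finger parallel gripper is mounted at the origin on a cart in front of the work surface, level with it; the furniture and walls round the work are solid. World frame = base frame: x ahead of the robot, y to its left, z up, the work surface at z = 0. Lengths are in m, angles in rad, forces in N, time in s.
With the tool pointing down it reaches from about 0.275 to 0.875 m from the base axis. Payload 12.5 kg.
Tool frame: the origin (TCP) lies between the finger pads; the fingertips stand arm.finger_overhang ahead of it and the grasp point (between the pads) lies 8 mm behind it (arm.finger_overhang is the distance from the TCP to the fingertips, in m); z points along the fingers, y is the direction in which the jaws open and shut (so a half turn about z gives the same grasp; the last joint's range is limited). The gripper opens to 85 mm and grips with 20 to 120 N. Pads are 22 mm wide; open, the fingers measure 114 mm over their backs; the gripper's body (76 mm by 85 mm) begins 54 mm behind the grasp point. The pads swing forward as they close: fully open they stand 13 mm farther back than shut.
Start: joints at [1.083, 0.351, 1.652, -0, 1.139, -0.085], TCP at [0.216, 0.506, 0.242] pointing down, gripper open.
Joint ranges: [-2.75, 2.75], [-0.79, 2.1], [0.01, 2.65], [-1.57, 4.71], [0.07, 3.14], [-2.87, 2.87]. Speed limits (rad/s): [2.22, 2.22, 2.79, 3.14, 3.14, 3.14].

## Interface

Orientations are given as a unit quaternion [x, y, z, w].
In Python, from rig import read_state, imaging, job, arm gives the robot as it stands.
- The arm moves only by the shell command python3 -m inch 'ROWS' [FORCE]. ROWS is JSON, a list of rows, each a list of 3 entries, a list of its own where there are three numbers: the shift along the world's x, y, z in mm, then the turn, a rotation vector about the world's x, y, z in degrees, then the closure, from -1 (fully open) to 1 (shut). A call has 1 to 8 rows; each row is the pose to reach, as a shift and turn from the pose commanded when the call began; what a row does not reach only later rows make up. A row lasts 1/8 s, in which the tool goes at most 62.5 mm and 10.7 degrees, less where a joint would pass 70% of its speed; a pose out of reach is approached as far as the arm can. A call with a gripper value outside its range is refused whole. The fingers move at their own pace and stop on an object; FORCE is the grip in N (left out, the last holds). Time passes only in rows, so rows that repeat a pose let the fingers close. It gives the time, the measured TCP pose, the force and the opening at its end, in the units of the state.
- read_state(): the state, without advancing time (a new reading comes with each control period).
- imaging.camera(name): name is "scene" or "top" or "wrist"; returns the picture (420x560x3 uint8, blue, green, red); there is no depth.
- imaging.camera_params(name): a dict with "fx", "fy", "cx", "cy" (pixels), "view" (4x4, takes a point from world to camera coordinates). Camera axes: x right, y down, z forward; pixel columns grow to the right and rows downward; lengths in m; the calibration is good to about 2 mm. A picture is of the moment at which its call begins: read the wrist's pose just before it. camera_params takes no time and is no camera call; for the wrist camera it gives the pose at the moment of the call.
- job.sign_off(): hands the job in, once; it reports no verdict.
Trained networks look in the newest picture that a camera, given by its name, has taken for a name from the list of things; names that differ only in an ending like _2 or _b are one class to them, and where a whole thing is asked for, a point or a joint stands for the part that bears it (a point fixed in the world has none). Each returns a list of dicts, best first, with "conf" (0 to 1); they miss things now and then, are a little off and sometimes report something else, mostly with a low value. They report only what shows in the picture. A call takes as long as a camera call.
- imaging.trace(camera, target): "mask" (420x560 bool, what is visible of it) and "extent" ([left, top, right, bottom] in pixels, round what is visible of it).
- imaging.tip_of(camera, target): "pixel" ([column, row] in pixels: a listed point, or the origin of a listed thing).
The state is a dict: "time_s": time; "q": joint angles; "qd": joint speeds; "joint_efforts": joint torques, N m; "tool_pos": TCP position; "eef_rot": TCP orientation; "force": force on the tool from outside, world axes, zero at the start; "torque": the same for the moment, N m; "gripper_width": opening from 0.0 (shut) to 1.0 (fully open).
Only numpy, scipy, OpenCV 4.12 (cv2) and the standard library are available. Lean on these libraries where they do the work, as an engineer would, in place of code of your own. Each camera call takes 0.05 s, during which the arm holds its last target.

## Task

The lamp ring on the round clamping jig has to be held down: take the larger of the two handled C-washers, slide it sideways through its gap onto the jig's stud, under the knob, and let it drop flat into the recess in the ring's top. Then turn the knob clockwise until it is firmly tight on the washer. Leave the smaller washer and the other things on the bench where they are.

Things in the scene. Friction and masses are not known exactly. Their poses are not given: they have to be found in the camera images.
- cwasher: Large handled C-washer, bright steel, lying flat on the bench (z = 0), 0.14 kg. Origin: bore centre, on the underside. z up, +x out through the gap, handle at -x. Head 8 mm thick, 52 mm across, bore 20 mm; the gap is 15 mm wide at the bore and flares to 39 mm at the rim. The tail (16 mm wide) is raised 4.5 mm over the underside, so it clears the ring's rim when seated.
- cwasher_grip (a point): Centre of the large washer's black grip block: 30 mm long (x), 14 mm wide (y, the width to grasp across), its top 32 mm and its underside 4.5 mm above the washer's underside. This point is 76 mm behind the bore centre and 18 mm above the underside; axes as the washer's.
- cwasher_bore (a point): Centre of the large washer's bore, at half its thickness (4 mm above its underside); axes as the washer's.
- cwasher_small_grip (a point): Like the large one but smaller: head 38 mm across, bore 12 mm, throat only 8.5 mm, so it does not pass the stud. Same tail and grip block. This point: centre of its grip block, 76 mm behind its bore. To be left alone.
- jig_stud (a point): Axis of the jig's upright stud (12 mm diameter), at the height of the recess floor, 41 mm above the bench; the stud ends inside the knob. The jig has a round dark steel foot (100 mm diameter, 14 mm high) fixed to the bench.
- ring_seat (a point): Centre of the floor of the recess in the lamp ring's top. The ring is loose aluminium, 84 mm outside, bore 40 mm, 30 mm high, on the jig's foot round the stud, with about 1.5 mm sideways play. Its rim is 44 mm above the bench; the recess is 57 mm in diameter, 3 mm deep (floor 41 mm above the bench) and takes the 52 mm washer head.
- clamp_knob: Screw knob on the stud. Origin: centre of the underside of its sprung steel flange (36 mm diameter, 6 mm thick); at the start 11.5 to 13.5 mm above the ring's rim, so 3.5 to 5.5 mm more than the washer's thickness. Clockwise from above it screws down 4 mm per rad: 1.6 to 2.1 rad from the start to touching the seated washer. It stays where it is left. x along its grip bar.
- knob_bar (a point): Centre of the knob's black grip bar: 36 mm long (x), 12 mm wide (y, the width to grasp across from above), 24 mm high, from 16 to 40 mm above the flange's underside. It turns at 0.08 N m; once the flange touches the washer the flange spring (10 N/mm) yields and the torque climbs, until 0.6 rad later the thread comes to a hard stop, felt as a steep rise of torque.
- gauge_block: Bystander, plain grey ground cube, 36x36x30 mm; leave it where it is. Origin: centre of its underside.
- side_cutters: Bystander, side cutters with red handles lying flat, 55x165x13 mm; leave it where it is. Origin: centre of its underside.
- tape_measure: Bystander, yellow-brown tape measure standing on edge, 30x68x58 mm; leave it where it is. Origin: centre of its underside.
- terminal_strip: Bystander, white terminal strip, 20x61x21 mm; leave it where it is. Origin: centre of its underside.
- screwdriver_blue: Bystander, screwdriver with blue handle, 29x180x29 mm; leave it where it is. Origin: centre of its underside.
- marker_black: Bystander, black and white felt marker, 17x138x17 mm; leave it where it is. Origin: centre of its underside.

How it is judged:
On the way, in this order (a step that is already met when the one before it is completed fails the run):
1. the large C-washer is on the stud, under the knob, flat in the ring's recess (horizontal distance between cwasher_bore and ring_seat below 0.0035 m and z of cwasher_bore in the frame of ring_seat below 0.0055 m and angle between cwasher's own z axis and vertical below 0.06 rad and contact force between clamp_knob and cwasher below 1 N), for 0.2 s.
2. the knob is tight on the washer (horizontal distance between cwasher_bore and ring_seat below 0.0035 m and z of cwasher_bore in the frame of ring_seat below 0.0055 m and angle between cwasher's own z axis and vertical below 0.06 rad and contact force between clamp_knob and cwasher above 10 N), for 0.2 s.
At the end, for the whole second after the job is handed in: The large C-washer lies flat (within 0.06 rad) in the ring's recess, its bore within 3.5 mm of the recess centre sideways and its underside within 1.5 mm of the recess floor; the knob presses on it with more than 10 N; the ring stands level on the jig, within 4 mm of the stud axis; all at rest (all of step 2 and horizontal distance between ring_seat and jig_stud below 0.004 m and angle between ring_seat's own z axis and vertical below 0.05 rad and linear speed of cwasher below 0.01 m/s); the robot touches nothing.
It fails at once if the smaller C-washer is moved more than 3 cm (distance of cwasher_small_grip from where it was at the start of the episode above 0.03 m).
It fails at once if a bystander is moved more than 4 cm (distance of any of gauge_block, side_cutters, tape_measure, terminal_strip, screwdriver_blue, marker_black from where it was at the start of the episode above 0.04 m).
It also fails if it takes over 72 s, if anything falls off the work surface, if the arm or the gripper's body presses on something with over 40 N, if the wrist force passes 120 N, or if a joint passes its speed limit or range.

## Working session

There is one attempt and no reset: what is moved stays moved. The work goes in short steps, Python scripts to look and compute and a shell command to move; the robot and the scene stay as the last step left them, time stands still between calls to the robot, and variables do not carry over. Pictures are saved under pics/ and viewed, and the job is handed in when it is done.

```bash
ls; mkdir -p pics
cat > h.py <<'E'
import numpy as np, cv2
from rig import read_state, imaging, job, arm
def ray(cam,px,z,P=None):
    P=P or imaging.camera_params(cam)
    V=np.array(P["view"]);R=V[:3,:3];t=V[:3,3]
    c=-R.T@t
    d=R.T@np.array([(px[0]-P["cx"])/P["fx"],(px[1]-P["cy"])/P["fy"],1])
    return c+d*(z-c[2])/d[2]
def proj(cam,p,P=None):
    P=P or imaging.camera_params(cam)
    V=np.array(P["view"]);q=V[:3,:3]@np.array(p)+V[:3,3]
    return [P["fx"]*q[0]/q[2]+P["cx"],P["fy"]*q[1]/q[2]+P["cy"]]
E
python3 - <<'E'
from h import *
s=read_state();print(s,arm.finger_overhang)
Z={'cwasher_grip':.018,'cwasher_bore':.004,'cwasher_small_grip':.018,'jig_stud':.041,'ring_seat':.041,'clamp_knob':.0565,'knob_bar':.0845,'gauge_block':0,'tape_measure':0,'side_cutters':0,'terminal_strip':0,'screwdriver_blue':0,'marker_black':0}
for c in ['top','scene']:
    im=imaging.camera(c);cv2.imwrite(f'pics/{c}0.png',im)
    P=imaging.camera_params(c);V=np.array(P['view']);print(c,-V[:3,:3].T@V[:3,3])
    for n,z in Z.items():
        if c=='scene' and n in('gauge_block','tape_measure','side_cutters','terminal_strip','screwdriver_blue','marker_black'):continue
        for d in imaging.tip_of(c,n)[:2]:
            print(n,round(d['conf'],2),np.round(d['pixel']),ray(c,d['pixel'],z).round(4))
E
```

```text
pics
{'time_s': 0.0, 'q': array([ 1.08342461e+00,  3.51259452e-01,  1.65242731e+00,  1.47751634e-05,
        1.13909875e+00, -8.45897279e-02]), 'qd': array([-3.86190888e-04, -8.64870053e-04,  4.87040640e-04, -7.46471242e-05,
        1.54156135e-03, -1.06365253e-03]), 'joint_efforts': array([-1.62470151e-03, -5.06111884e+01, -2.91404843e+01, -1.22179049e-04,
        4.62781856e-03, -5.33098174e-06]), 'tool_pos': array([0.21540667, 0.50571626, 0.24174447]), 'eef_rot': array([ 2.00035404e-01,  9.79788488e-01, -5.70315856e-04, -1.74688089e-04]), 'force': array([-0.64572554, -0.53153195, -1.16223517]), 'torque': array([-0.02104144, -0.03782906,  0.03226817]), 'gripper_width': 0.9975785116494704} 0.011
top [0.26218145 0.02192591 1.60953005]
cwasher_grip 0.72 [190. 228.] [0.4413 0.3168 0.018 ]
cwasher_grip 0.57 [275. 215.] [0.4815 0.0632 0.018 ]
cwasher_bore 0.58 [255. 199.] [0.5308 0.1235 0.004 ]
cwasher_small_grip 0.69 [189. 228.] [0.4431 0.3189 0.018 ]
jig_stud 0.88 [350. 216.] [ 0.4747 -0.1589  0.041 ]
jig_stud 0.24 [225. 165.] [0.6299 0.2104 0.041 ]
ring_seat 0.78 [353. 216.] [ 0.4735 
[... 329 characters left out ...]

side_cutters 0.65 [223. 158.] [0.6606 0.2218 0.    ]
terminal_strip 0.72 [414. 203.] [ 0.52   -0.3565  0.    ]
screwdriver_blue 0.83 [238. 252.] [0.3725 0.1732 0.    ]
marker_black 0.83 [298. 238.] [ 0.4131 -0.0075  0.    ]
scene [-0.03101276 -0.86733692  0.74644089]
cwasher_grip 0.71 [265. 227.] [0.461  0.0829 0.018 ]
cwasher_bore 0.73 [279. 219.] [0.536  0.1208 0.004 ]
cwasher_bore 0.49 [309. 263.] [ 0.4992 -0.1233  0.004 ]
cwasher_small_grip 0.44 [230. 197.] [0.4384 0.311  0.018 ]
jig_stud 0.87 [310. 261.] [ 0.478  -0.1544  0.041 ]
ring_seat 0.69 [311. 262.] [ 0.4788 -0.1607  0.041 ]
clamp_knob 0.53 [310. 255.] [ 0.4814 -0.1484  0.0565]
knob_bar 0.46 [308. 254.] [ 0.4592 -0.1706  0.0845]
```

Run:
```python
import cv2
a=cv2.imread('pics/top0.png')[130:280,130:440];cv2.imwrite('pics/top0c.png',cv2.resize(a,None,fx=2.5,fy=2.5,interpolation=2))
a=cv2.imread('pics/scene0.png')[140:330,180:420];cv2.imwrite('pics/sc0c.png',cv2.resize(a,None,fx=3,fy=3,interpolation=2))
```

```text
(no output)
```

View pics/top0c.png

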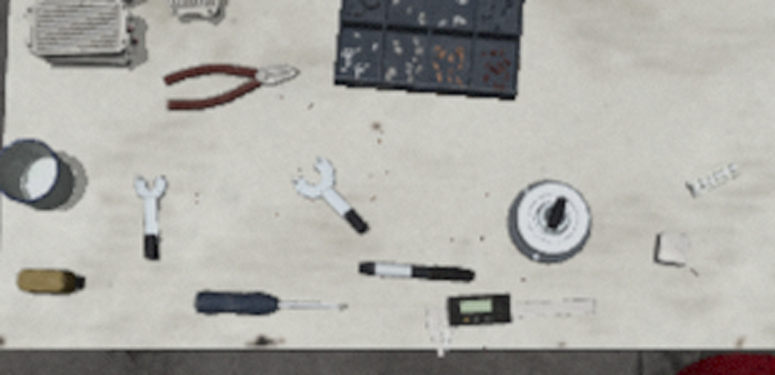

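View pics/sc0c.png

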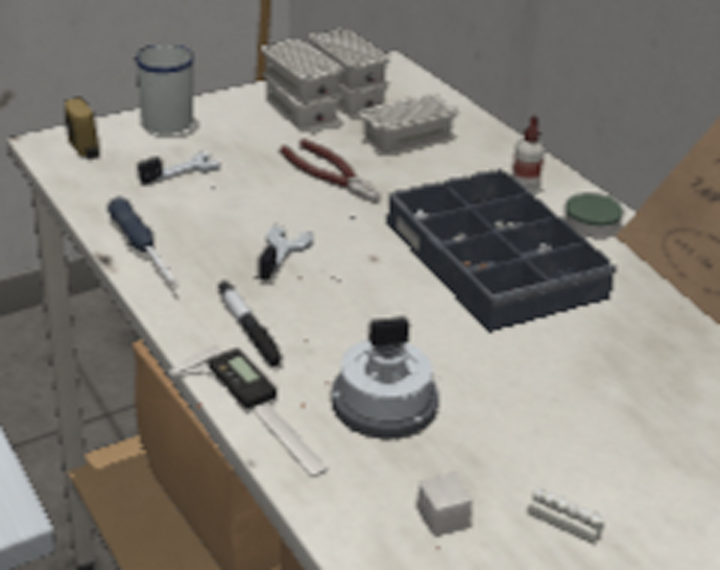

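```bash
python3 -m inch '[[[35,-52,0],[0,0,-10],-1],[[70,-104,0],[0,0,-20],-1],[[105,-156,0],[0,0,-30],-1],[[140,-208,0],[0,0,-40],-1],[[175,-260,0],[0,0,-50],-1],[[210,-312,0],[0,0,-60],-1],[[245,-364,0],[0,0,-70],-1],[[275,-415,0],[0,0,-80],-1]]' && python3 -m inch '[[[0,0,0],[0,0,-10],-1],[[0,0,0],[0,0,-20],-1],[[0,0,0],[0,0,-30],-1],[[0,0,0],[0,0,-35],-1],[[0,0,0],[0,0,-35],-1],[[0,0,0],[0,0,-35],-1]]'
python3 - <<'E'
from h import *
s=read_state();print(s['q'],s['tool_pos'])
P=imaging.camera_params('wrist')
im=imaging.camera('wrist');cv2.imwrite('pics/w1.png',im)
V=np.array(P['view']);print(-V[:3,:3].T@V[:3,3],V[2,:3])
for n,z in (('cwasher_grip',.018),('cwasher_bore',.004)):
    for d in imaging.tip_of('wrist',n)[:2]: print(n,round(d['conf'],2),np.round(d['pixel']),ray('wrist',d['pixel'],z,P).round(4))
E
```

```text
time_s: 2.1
tool_pos: [0.4916, 0.089, 0.2425]
eef_rot: [0.785, 0.62, 0.0, 0.0]
force: [-0.0, 1.2, 0.0]
gripper_width: 0.996
time_s: 2.85
tool_pos: [0.4905, 0.091, 0.2423]
eef_rot: [0.933, 0.359, 0.0, -0.0]
force: [0.8, -0.2, 0.6]
gripper_width: 1.005
[9.00525707e-02 2.57912857e-01 1.78052405e+00 3.69233245e-05
 1.10316305e+00 9.27170963e-01] [0.49054354 0.09099209 0.24229994]
[0.54405677 0.14095921 0.37326789] [-0.21509984 -0.19462286 -0.95700261]
cwasher_grip 0.69 [285. 207.] [0.4716 0.075  0.018 ]
cwasher_bore 0.84 [280. 136.] [0.5236 0.1278 0.004 ]
```

View pics/w1.png

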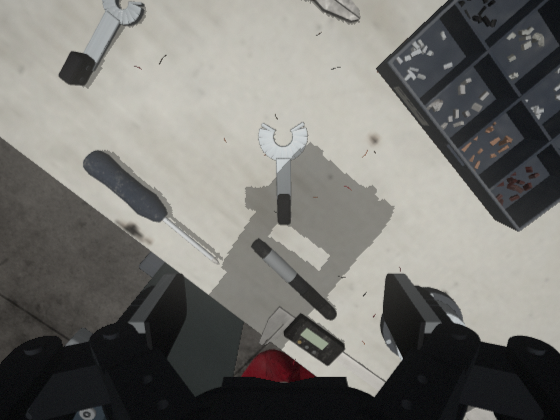

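Run:
```python
from h import *
a=cv2.imread('pics/w1.png')[110:235,230:340];cv2.imwrite('pics/w1c.png',cv2.resize(a,None,fx=4.5,fy=4.5,interpolation=2))
P=imaging.camera_params('wrist')
print(ray('wrist',(284,194),.032,P),ray('wrist',(284,223),.032,P))
```

```text
[0.48417752 0.08724563 0.032     ] [0.46067281 0.06608385 0.032     ]
```

View pics/w1c.png

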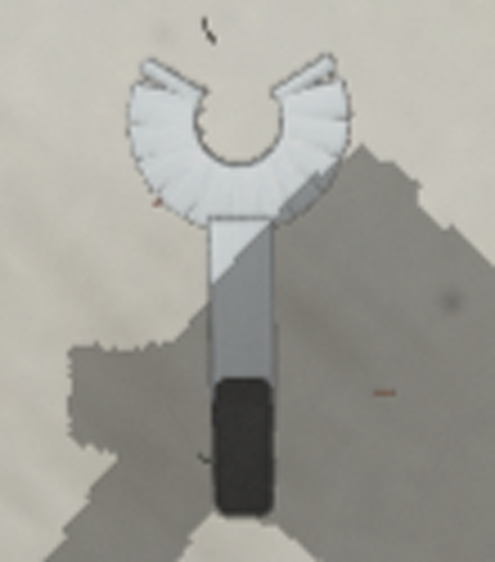

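Run:
```python
from h import *
P=imaging.camera_params('wrist')
b=ray('wrist',(283.1,136.7),.006,P);g=ray('wrist',(284.0,224.5),.032,P);f=ray('wrist',(284,194.),.030,P)
print(b,g,f); d=(b-g)[:2];L=np.hypot(*d);print(L,np.degrees(np.arctan2(d[1],d[0])),'grip est',b[:2]-d/L*.076,g[:2]+d/L*.015)
```

```text
[0.52533478 0.12560867 0.006     ] [0.45942348 0.06495905 0.032     ] [0.48382629 0.08693114 0.03      ]
0.08956938842408367 42.61934107181654 grip est [0.46940877 0.07414722] [0.47046151 0.07511592]
```

```bash
python3 -m inch '[[[-20,-16,-40],[0,0,0.5],-1],[[-20,-16,-90],[0,0,0.5],-1],[[-20,-16,-140],[0,0,0.5],-1],[[-20,-16,-180],[0,0,0.5],-1],[[-20,-16,-205],[0,0,0.5],-0.6],[[-20,-16,-220],[0,0,0.5],-0.4],[[-20,-16,-227],[0,0,0.5],-0.2],[[-20,-16,-227],[0,0,0.5],0]]' 60
python3 - <<'E'
from h import *
im=imaging.camera('wrist');cv2.imwrite('pics/w2.png',im)
E
```

```text
time_s: 4.0
tool_pos: [0.4708, 0.075, 0.0155]
eef_rot: [0.932, 0.362, 0.0, 0.0]
force: [-0.1, 0.1, 0.9]
gripper_width: 0.506
```

View pics/w2.png

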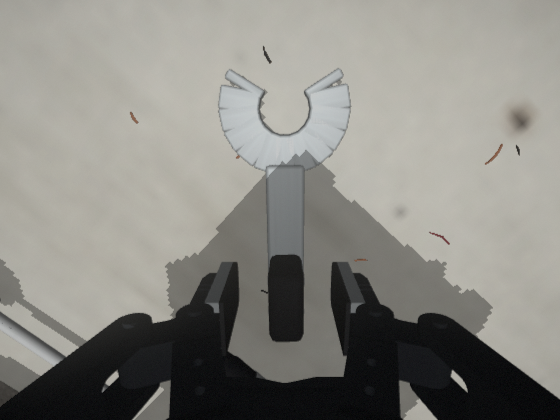

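```bash
python3 -m inch '[[[0,0,0],[0,0,0],1],[[0,0,0],[0,0,0],1],[[0,0,0],[0,0,0],1],[[0,0,0],[0,0,0],1],[[0,0,40],[0,0,0],1],[[0,0,90],[0,0,0],1],[[0,0,135],[0,0,0],1],[[0,0,135],[0,0,0],1]]' 60
python3 - <<'E'
from h import *
s=read_state();print(s['tool_pos'],s['eef_rot'])
P=imaging.camera_params('wrist')
im=imaging.camera('wrist');cv2.imwrite('pics/w3.png',im)
for n in('jig_stud','ring_seat','knob_bar','clamp_knob'):
  for c in ['top','scene']:
    if n=='jig_stud': imaging.camera(c)
E
```

```text
time_s: 5.05
tool_pos: [0.4719, 0.0751, 0.1529]
eef_rot: [0.932, 0.362, 0.003, 0.001]
force: [0.4, 0.3, -2.8]
gripper_width: 0.154
[0.47190337 0.07509763 0.15285456] [9.32230787e-01 3.61854661e-01 2.50965265e-03 8.15686609e-04]
```

View pics/w3.png

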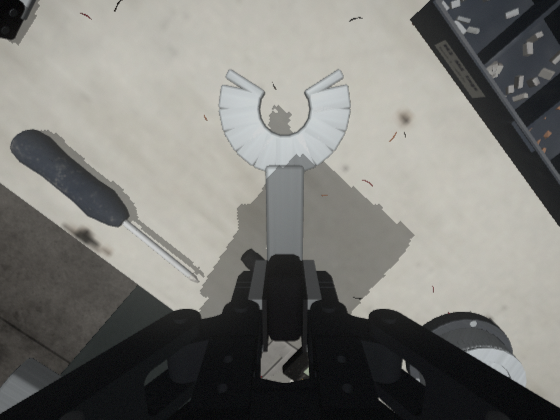

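```bash
python3 -m inch '[[[-16,-50,30],[0,0,0],1],[[-32,-105,50],[0,0,0],1],[[-49,-160,50],[0,0,0],1],[[-66,-215,50],[0,0,0],1],[[-82,-270,50],[0,0,0],1],[[-99,-328,50],[0,0,0],1],[[-99,-328,50],[0,0,0],1],[[-99,-328,50],[0,0,0],1]]'
cat >> h.py <<'E'
def look(tag,zs,cams=('wrist',)):
    for c in cams:
        P=imaging.camera_params(c)
        im=imaging.camera(c);cv2.imwrite(f'pics/{tag}_{c}.png',im)
        for n,z in zs:
            for d in imaging.tip_of(c,n)[:1]: print(c,n,round(d['conf'],2),np.round(d['pixel'],1),ray(c,d['pixel'],z,P).round(4))
E
python3 - <<'E'
from h import *
s=read_state();print(s['tool_pos'],s['eef_rot'],s['q'])
t=s['tool_pos'][2]
look('a',[('cwasher_bore',t-.0115),('jig_stud',.041),('ring_seat',.041),('clamp_knob',.0565),('knob_bar',.0845)])
np.save('P_a.npy',imaging.camera_params('wrist'),allow_pickle=True)
E
```

```text
time_s: 6.2
tool_pos: [0.3711, -0.2525, 0.199]
eef_rot: [0.932, 0.361, -0.001, -0.001]
force: [-0.4, 0.2, -1.3]
gripper_width: 0.151
[ 0.37105886 -0.2525034   0.19901491] [ 9.32395709e-01  3.61436396e-01 -5.97427814e-04 -1.27117372e-03] [-7.01401124e-01  2.25096826e-01  1.94570275e+00  2.04523335e-04
  9.73597123e-01  1.29663240e-01]
wrist jig_stud 0.81 [283.7  23.4] [ 0.4719 -0.1575  0.041 ]
wrist clamp_knob 0.91 [279.8  20.5] [ 0.4689 -0.1566  0.0565]
wrist knob_bar 0.61 [281.5   9.8] [ 0.4696 -0.158   0.0845]
```

View pics/a_wrist.png

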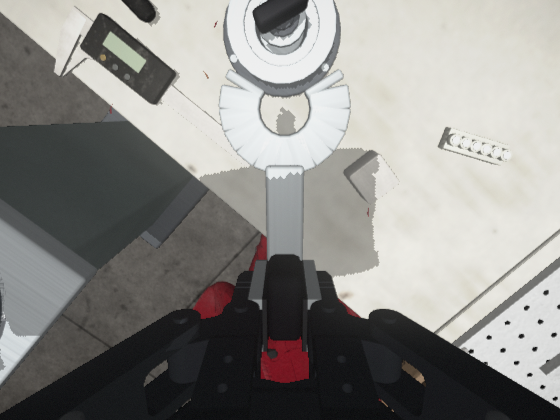

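```bash
python3 -m inch '[[[-10,-9,40],[0,0,0],1],[[-22,-20,70],[0,0,0],1],[[-22,-20,70],[0,0,0],1],[[-22,-20,70],[0,0,0],1],[[-22,-20,70],[0,0,0],1]]'
python3 - <<'E'
from h import *
s=read_state();print(s['tool_pos'],s['eef_rot'],s['q'])
t=s['tool_pos'][2]
P=imaging.camera_params('wrist');np.save('P_b.npy',P,allow_pickle=True);print(P['fx'],P['fy'])
look('b',[('cwasher_bore',t-.0115),('jig_stud',.041),('ring_seat',.041),('clamp_knob',.0565),('knob_bar',.0845)])
for n in('clamp_knob','ring_seat'):
  for d in imaging.trace('wrist',n)[:2]: print(n,d['conf'],d['extent'],d['mask'].sum())
E
```

```text
time_s: 7.12
tool_pos: [0.3495, -0.2723, 0.2692]
eef_rot: [0.932, 0.362, -0.0, -0.001]
force: [-0.0, -0.5, -1.2]
gripper_width: 0.155
[ 0.34952786 -0.27234708  0.26918511] [ 9.32143854e-01  3.62086776e-01 -3.78990577e-04 -9.26826802e-04] [-7.67106364e-01  1.23473685e-01  1.87654731e+00  9.90263734e-05
  1.14357228e+00  6.26372414e-02]
337.6167642576055 337.6167642576055
wrist jig_stud 0.86 [282.4   5.6] [ 0.472  -0.1555  0.041 ]
wrist clamp_knob 0.6 [281.1   5.6] [ 0.4683 -0.1575  0.0565]
clamp_knob 0.64 [256.7, 1.5, 301.8, 25.0] 883
ring_seat 0.64 [238.8, 0.0, 329.1, 63.2] 3294
```

View pics/b_wrist.png

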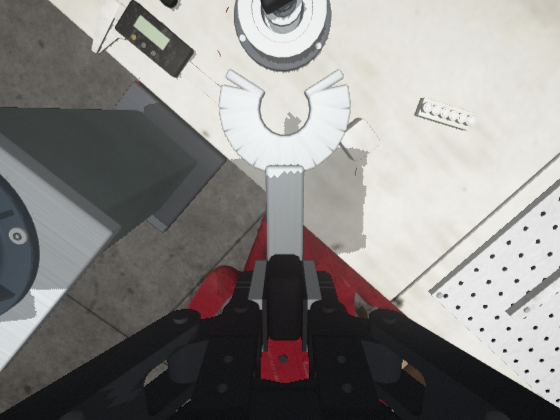

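Run:
```python
from h import *
a=cv2.imread('pics/b_wrist.png')[0:80,225:345];cv2.imwrite('pics/bc.png',cv2.resize(a,None,fx=6,fy=6,interpolation=2))
a=cv2.imread('pics/a_wrist.png')[0:180,205:365];cv2.imwrite('pics/ac.png',cv2.resize(a,None,fx=3.3,fy=3.3,interpolation=2))
```

```text
(no output)
```

View pics/bc.png

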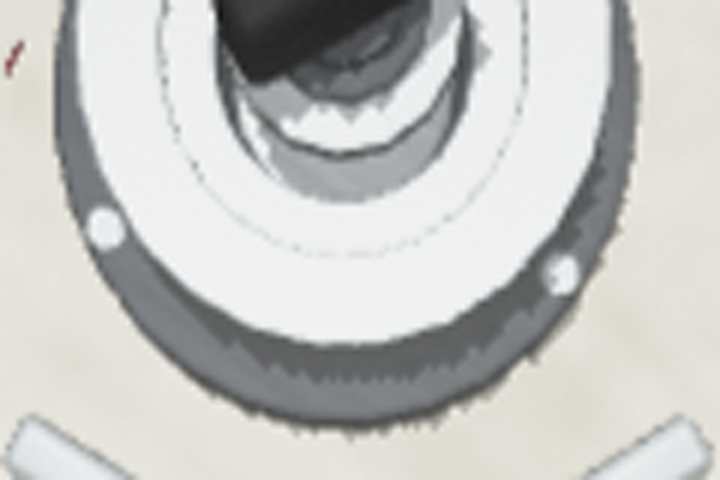

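View pics/ac.png

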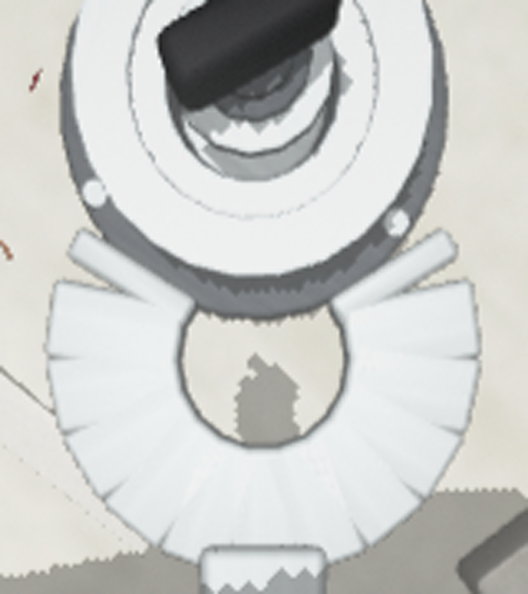

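Run:
```python
from h import *
P=np.load('P_a.npy',allow_pickle=True).item()
tcp=np.array([0.37106,-0.2525,0.199]);th=2*np.arctan2(.36144,.9324)
u=np.array([np.cos(th),np.sin(th)]);v=np.array([-u[1],u[0]])
def f(n,px,z):
    p=ray('wrist',px,z,P);d=(p-tcp)[:2];print(n,p.round(4),'along %.1f left %.1f mm'%(d@u*1e3,d@v*1e3))
print(np.degrees(th),P['cx'])
f('bore',(285.15,109.5),.199-.0075); f('bore b',(285.15,135.5),.199-.0075)
f('recess',(281.5,28.1),.044); f('recess b',(281.5,65.8),.044); f('recL',(205+127/3.3,25),.044);f('recR',(205+378/3.3,25),.044)
f('ring',(282.3,28.9),.044); f('ring b',(282.3,83.9),.044)
f('tail',(285,180),.199-.004);f('gripblock',(285,256),.199+.0165)
```

```text
42.37712367766371 284.3467008175739
bore [ 0.4261 -0.2013  0.1915] along 75.2 left 0.7 mm
bore b [ 0.4188 -0.208   0.1915] along 65.2 left 0.7 mm
recess [ 0.469  -0.1586  0.044 ] along 135.7 left 3.3 mm
recess b [ 0.4495 -0.1764  0.044 ] along 109.3 left 3.3 mm
recL [ 0.4511 -0.1359  0.044 ] along 137.7 left 32.2 mm
recR [ 0.4901 -0.1784  0.044 ] along 137.9 left -25.5 mm
ring [ 0.469  -0.1594  0.044 ] along 135.1 left 2.7 mm
ring b [ 0.4402 -0.1858  0.044 ] along 96.0 left 2.7 mm
tail [ 0.4058 -0.2198  0.195 ] along 47.7 left 0.7 mm
gripblock [ 0.3877 -0.2365  0.2155] along 23.1 left 0.6 mm
```

```bash
python3 -m inch '[[[18,20,-50],[0,0,0],1],[[18,20,-100],[0,0,0],1],[[18,20,-150],[0,0,0],1],[[18,20,-190],[0,0,0],1],[[18,20,-207],[0,0,0],1],[[18,20,-207],[0,0,0],1],[[18,20,-207],[0,0,0],1]]'
python3 - <<'E'
from h import *
s=read_state();print(s['tool_pos'],s['eef_rot'],s['q'])
look('c',[])
imaging.camera('scene');look('c',[],['scene'])
a=cv2.imread('pics/c_scene.png')[190:310,230:390];cv2.imwrite('pics/c_sc.png',cv2.resize(a,None,fx=4.5,fy=4.5,interpolation=2))
np.save('P_c.npy',imaging.camera_params('wrist'),allow_pickle=True)
E
```

```text
time_s: 8.4
tool_pos: [0.368, -0.2533, 0.064]
eef_rot: [0.932, 0.362, 0.0, 0.001]
force: [-0.3, 0.3, -1.6]
gripper_width: 0.15
[ 0.36798431 -0.25334605  0.06404859] [9.32253281e-01 3.61805867e-01 2.91883942e-04 5.00109659e-04] [-7.07239644e-01  4.62635261e-01  2.04494366e+00  6.84227857e-05
  6.32856328e-01  1.23092872e-01]
```

View pics/c_wrist.png

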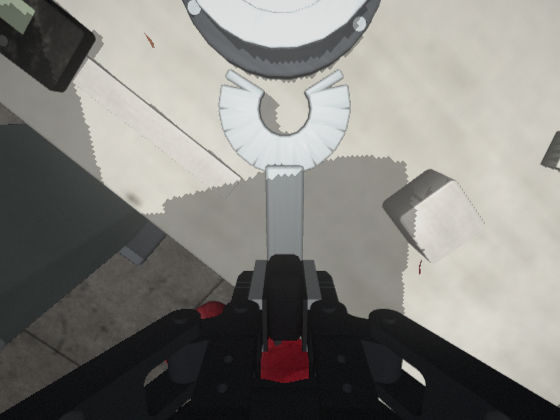

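View pics/c_sc.png

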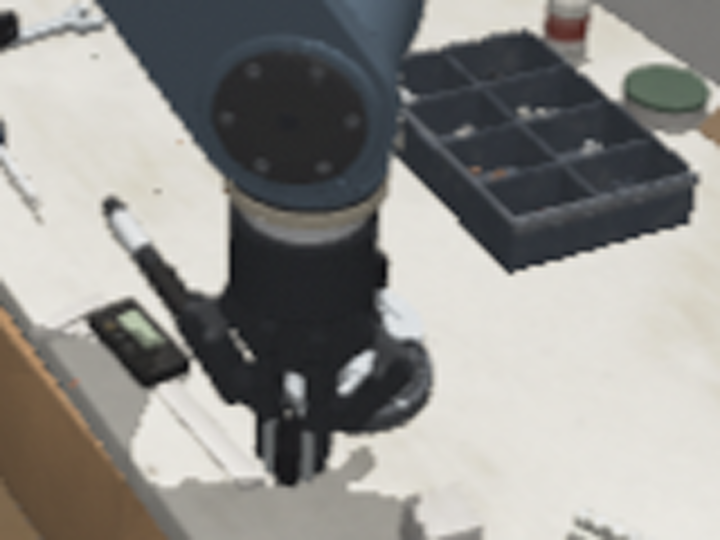

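Run:
```python
from h import *
a=cv2.imread('pics/c_wrist.png')[0:150,165:405];cv2.imwrite('pics/cc.png',cv2.resize(a,None,fx=3.3,fy=3.3,interpolation=2))
```

```text
(no output)
```

View pics/cc.png

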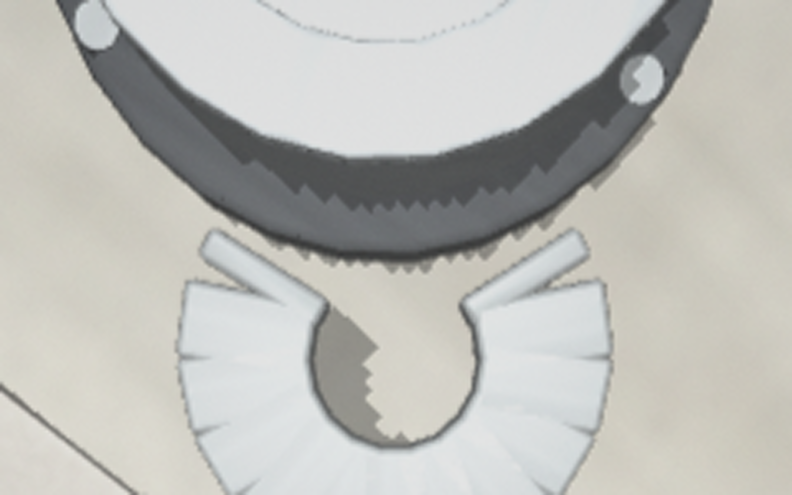

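Run:
```python
from h import *
P=np.load('P_c.npy',allow_pickle=True).item()
s=read_state();tcp=s['tool_pos'];q=s['eef_rot'];print(tcp)
th=2*np.arctan2(q[1],q[0])
u=np.array([np.cos(th),np.sin(th)]);v=np.array([-u[1],u[0]])
def f(n,cx,cy,z):
    p=ray('wrist',(165+cx/3.3,cy/3.3),z,P);d=(p-tcp)[:2];print(n,p.round(4),'along %.1f left %.1f mm'%(d@u*1e3,d@v*1e3));return d@u*1e3,d@v*1e3
def mid(n,l,r,row,z,R):
    a=f(n,l,row,z);b=f(n,r,row,z);h=(a[1]-b[1])/2;print('  centre left',(a[1]+b[1])/2,'along',(a[0]+b[0])/2+np.sqrt(max(R*R-h*h,0)))
z=tcp[2]
f('bore',395.5,361,z-.0075);mid('bore',309,480,361,z-.0075,10)
mid('ring',103,682,0,.044,42);f('ring b',390,158,.044)
mid('ring2',183,600,90,.044,42)
mid('rec',258,512,0,.044,28.5);f('rec b',390,42,.044)
mid('foot',55,712,0,.014,50);f('foot b',390,258,.014)
```

```text
[ 0.36797963 -0.25336486  0.06415624]
bore [ 0.4223 -0.2023  0.0567] along 74.5 left 1.0 mm
bore [ 0.4154 -0.1948  0.0567] along 74.5 left 11.3 mm
bore [ 0.429  -0.2097  0.0567] along 74.5 left -9.0 mm
  centre left 1.1570687898490446 along 74.51166477708969
ring [ 0.4291 -0.149   0.044 ] along 115.5 left 35.8 mm
ring [ 0.4756 -0.1998  0.044 ] along 115.6 left -33.0 mm
  centre left 1.3792702825646508 along 139.66642875006522
ring b [ 0.4395 -0.1857  0.044 ] along 98.5 left 1.7 mm
ring2 [ 0.4281 -0.1621  0.044 ] along 106.0 left 26.8 mm
ring2 [ 0.4623 -0.1994  0.044 ] along 106.0 left -23.8 mm
  centre left 1.5054101596754936 along 139.53161710630187
rec [ 0.4416 -0.1626  0.044 ] along 115.5 left 17.4 mm
rec [ 0.4619 -0.1849  0.044 ] along 115.6 left -12.8 mm
  centre left 2.2830104065087395 along 139.7342254489012
rec b [ 0.4489 -0.1771  0.044 ] along 111.1 left 1.7 mm
foot [ 0.4261 -0.1333  0.014 ] along 123.9 left 49.4 mm
foot [ 0.4893 -0.2023  0.014 ] along 124.0 left -44.1 mm
  centre left 2.6278874078532546 along 141.65317295831966
foot b [ 0.4331 -0.1915  0.014 ] along 89.8 left 1.7 mm
```

```bash
python3 -m inch '[[[0,0,-2],[0,0,0],1],[[8,8,-2],[0,0,0],1],[[16,15,-2],[0,0,0],1],[[22,21,-2],[0,0,0],1],[[26,24.5,-2],[0,0,0],1],[[26,24.5,-2],[0,0,0],1]]'
python3 - <<'E'
from h import *
s=read_state();print(s['tool_pos'],s['force'])
look('d',[])
a=cv2.imread('pics/d_wrist.png')[0:150,165:405];cv2.imwrite('pics/dc.png',cv2.resize(a,None,fx=3.3,fy=3.3,interpolation=2))
E
```

```text
time_s: 9.3
tool_pos: [0.3938, -0.2283, 0.0613]
eef_rot: [0.932, 0.362, -0.0, 0.0]
force: [0.3, -0.6, -1.3]
gripper_width: 0.152
[ 0.39381651 -0.22827096  0.06126909] [ 0.301261   -0.55976544 -1.29345913]
```

View pics/dc.png

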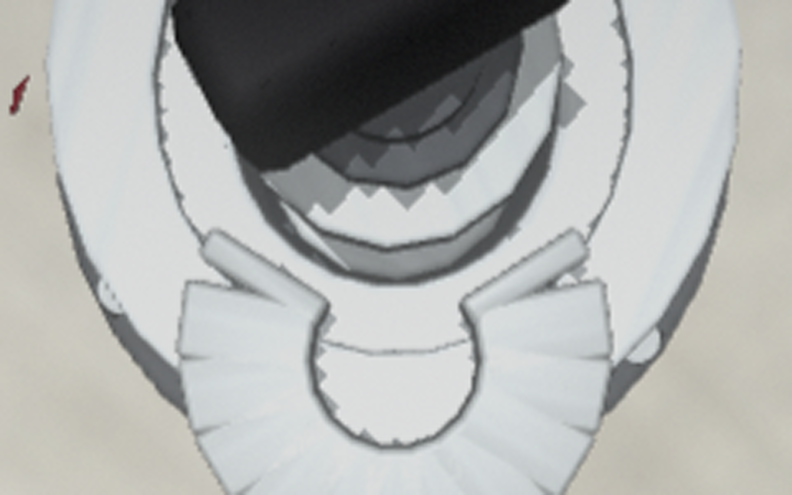

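```bash
python3 -m inch '[[[4,3.5,0],[0,0,0],1],[[8,7.5,0],[0,0,0],1],[[12,11,0],[0,0,0],1],[[12,11,0],[0,0,0],1]]'
python3 - <<'E'
from h import *
s=read_state();print(s['tool_pos'],s['force'],s['torque'])
look('e',[])
a=cv2.imread('pics/e_wrist.png')[0:150,165:405];cv2.imwrite('pics/ec.png',cv2.resize(a,None,fx=3.3,fy=3.3,interpolation=2))
E
```

```text
time_s: 9.85
tool_pos: [0.4058, -0.2173, 0.0613]
eef_rot: [0.932, 0.362, 0.0, 0.0]
force: [0.5, -0.0, -1.3]
gripper_width: 0.154
[ 0.40584845 -0.2172745   0.06129547] [ 0.50194451 -0.03257197 -1.31479492] [-0.01903094  0.04272682  0.00338887]
```

View pics/ec.png

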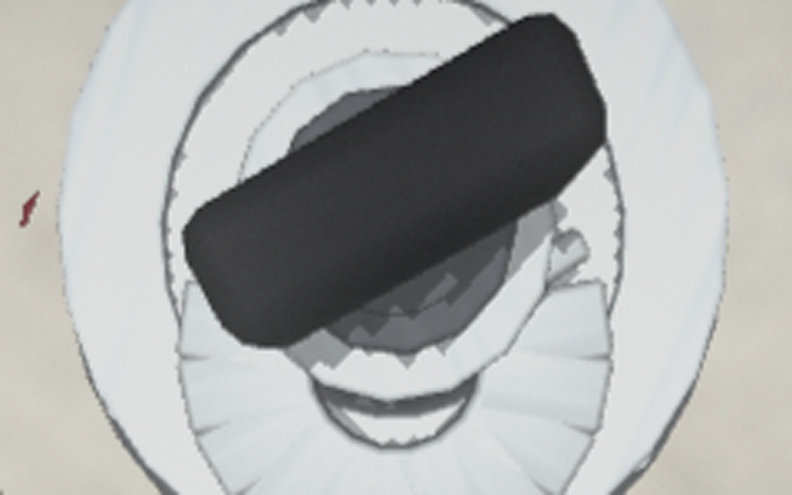

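```bash
python3 -m inch '[[[3,3,0],[0,0,0],1],[[6,5.5,0],[0,0,0],1],[[9.5,9,0],[0,0,0],1],[[9.5,9,0],[0,0,0],1],[[9.5,9,0],[0,0,0],1]]'
python3 - <<'E'
from h import *
s=read_state();print(s['tool_pos'],s['force'],s['torque'])
P=imaging.camera_params('wrist');np.save('P_f.npy',P,allow_pickle=True)
look('f',[('jig_stud',.041),('ring_seat',.041),('clamp_knob',.0565),('knob_bar',.0845),('cwasher_bore',.05)])
a=cv2.imread('pics/f_wrist.png')[0:180,165:405];cv2.imwrite('pics/fc.png',cv2.resize(a,None,fx=3.3,fy=3.3,interpolation=2))
E
```

```text
time_s: 10.52
tool_pos: [0.415, -0.2085, 0.0613]
eef_rot: [0.932, 0.362, -0.0, -0.0]
force: [-0.1, 1.0, -1.6]
gripper_width: 0.153
[ 0.41503302 -0.20847568  0.06125681] [-0.14114889  1.00961521 -1.55266009] [-0.05428047  0.10954639  0.01467759]
wrist clamp_knob 0.65 [286.5 108. ] [ 0.4701 -0.1576  0.0565]
wrist knob_bar 0.62 [285.6 105.6] [ 0.47   -0.157   0.0845]
```

View pics/fc.png

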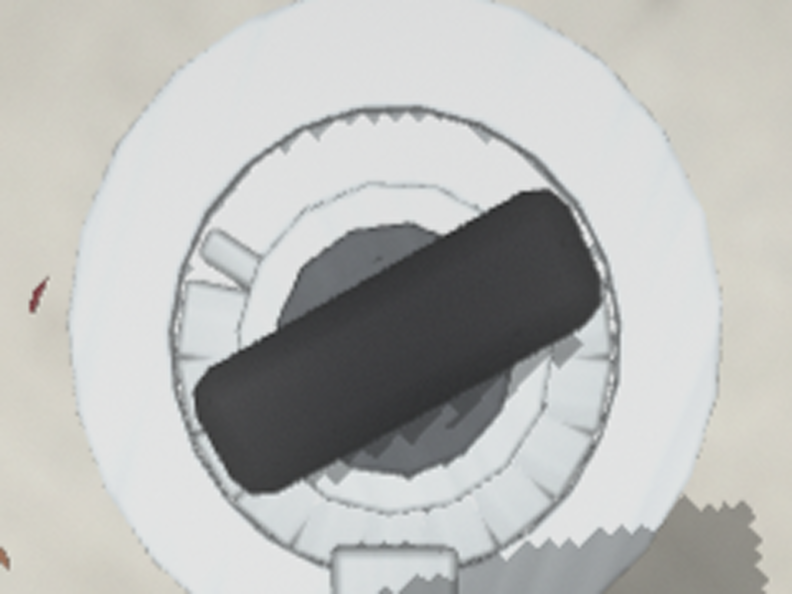

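Run:
```python
from h import *
P=np.load('P_f.npy',allow_pickle=True).item()
tcp=np.array([.41503,-.20848,.06126]);th=np.radians(42.45)
u=np.array([np.cos(th),np.sin(th)]);v=np.array([-u[1],u[0]])
def f(n,cx,cy,z):
    p=ray('wrist',(165+cx/3.3,cy/3.3),z,P);d=(p-tcp)[:2];print(n,p.round(4),'along %.1f left %.1f mm'%(d@u*1e3,d@v*1e3))
f('rec top',396,107,.044);f('rec L',172,340,.044);f('rec R',620,340,.044)
f('ring top',396,-3,.044);f('ring L',70,340,.044);f('ring R',720,340,.044)
f('flange top',395,183,.062);f('fl bot',395,513,.062);f('fl L',240,340,.062);f('fl R',550,340,.062)
f('head bot',395,568,.054);f('head L',178,361,.054);f('headR',612,361,.054)
f('bar a',195,400,.096);f('bar a2',255,493,.096);f('bar b',545,190,.096);f('bar b2',600,290,.096)
```

```text
rec top [ 0.4908 -0.1379  0.044 ] along 103.6 left 1.0 mm
rec L [ 0.4522 -0.1349  0.044 ] along 77.1 left 29.2 mm
rec R [ 0.4904 -0.1766  0.044 ] along 77.1 left -27.4 mm
ring top [ 0.4993 -0.1301  0.044 ] along 115.0 left 1.0 mm
ring L [ 0.4435 -0.1254  0.044 ] along 77.1 left 42.1 mm
ring R [ 0.4989 -0.1859  0.044 ] along 77.1 left -40.0 mm
flange top [ 0.4826 -0.1452  0.062 ] along 92.6 left 1.1 mm
fl bot [ 0.4568 -0.1688  0.062 ] along 57.6 left 1.1 mm
fl L [ 0.4593 -0.1432  0.062 ] along 76.7 left 18.3 mm
fl R [ 0.4825 -0.1686  0.062 ] along 76.7 left -16.1 mm
head bot [ 0.4511 -0.174   0.054 ] along 49.9 left 1.1 mm
head L [ 0.4519 -0.1384  0.054 ] along 74.5 left 26.8 mm
headR [ 0.4866 -0.1763  0.054 ] along 74.5 left -24.6 mm
bar a [ 0.4554 -0.1474  0.096 ] along 71.0 left 17.8 mm
bar a2 [ 0.453  -0.1561  0.096 ] along 63.4 left 13.1 mm
bar b [ 0.4865 -0.1577  0.096 ] along 87.0 left -10.7 mm
bar b2 [ 0.4842 -0.1662  0.096 ] along 79.6 left -15.5 mm
```

```bash
python3 -m inch '[[[0.3,0.3,-2],[0,0,0],1],[[0.3,0.3,-4],[0,0,0],1],[[0.3,0.3,-5],[0,0,0],1],[[0.3,0.3,-5],[0,0,0],1],[[0.3,0.3,-5],[0,0,0],1]]'
python3 - <<'E'
from h import *
s=read_state();print(s['tool_pos'],s['force'],s['torque'])
E
```

```text
time_s: 11.45
tool_pos: [0.4153, -0.2084, 0.0566]
eef_rot: [0.932, 0.362, -0.0, 0.0]
force: [-2.8, 0.0, 6.6]
gripper_width: 0.149
[ 0.41532497 -0.20836584  0.05658708] [-2.78129452  0.01232044  6.58068145] [ 0.07712585  0.3594059  -0.02282627]
```

```bash
python3 -m inch '[[[0,0,0],[0,0,0],0.3],[[0,0,0],[0,0,0],0.1],[[0,0,0],[0,0,0],0],[[0,0,0],[0,0,0],-0.1],[[0,0,0],[0,0,0],-0.1]]'
python3 - <<'E'
from h import *
s=read_state();print(s['tool_pos'],s['force'],s['torque'])
look('g',[('clamp_knob',.0565),('knob_bar',.0845),('cwasher_bore',.045)])
E
```

```text
time_s: 12.08
tool_pos: [0.4154, -0.2082, 0.0563]
eef_rot: [0.932, 0.362, -0.0, -0.0]
force: [-0.3, 0.2, 0.9]
gripper_width: 0.552
[ 0.41537424 -0.20822516  0.05627291] [-0.31789822  0.20468565  0.92338632] [-0.02858848 -0.00151088  0.02188553]
wrist clamp_knob 0.87 [281.9 106.9] [ 0.4695 -0.1558  0.0565]
wrist knob_bar 0.66 [286.1 106.8] [ 0.4701 -0.1571  0.0845]
```

View pics/g_wrist.png

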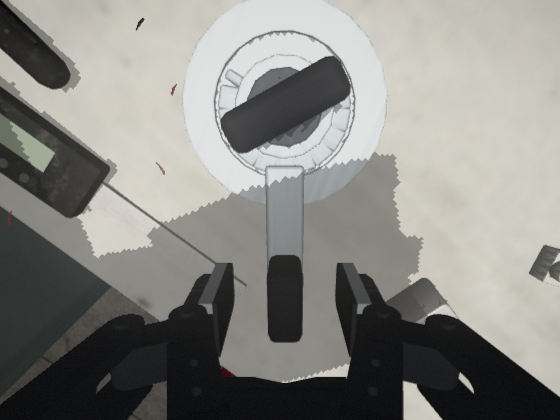

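```bash
python3 -m inch '[[[0,0,40],[0,0,0],-0.1],[[0,0,90],[0,0,0],-0.1],[[0,0,110],[0,0,10],-0.1],[[10,10,110],[0,0,20],-0.1],[[20,20,110],[0,0,30],-0.1],[[20,20,110],[0,0,40],-0.1],[[20,20,110],[0,0,50],-0.1],[[20,20,110],[0,0,60],-0.1]]' && python3 -m inch '[[[10,10,0],[0,0,10],-0.1],[[20,20,0],[0,0,20],-0.1],[[34,31,0],[0,0,30],-0.1],[[34,31,0],[0,0,40],-0.1],[[34,31,0],[0,0,50],-0.1],[[34,31,0],[0,0,59],-0.1],[[34,31,0],[0,0,59],-0.1],[[34,31,0],[0,0,59],-0.1]]'
python3 - <<'E'
from h import *
s=read_state();print(s['tool_pos'],s['force'],s['q'])
P=imaging.camera_params('wrist');np.save('P_k.npy',P,allow_pickle=True)
look('k',[('clamp_knob',.0565),('knob_bar',.0845),('cwasher_bore',.045),('jig_stud',.041)])
E
```

```text
time_s: 13.28
tool_pos: [0.4353, -0.1881, 0.1662]
eef_rot: [0.624, 0.781, -0.0, -0.0]
force: [-0.5, -0.4, 0.8]
gripper_width: 0.55
time_s: 14.28
tool_pos: [0.4693, -0.1572, 0.1663]
eef_rot: [0.163, 0.987, 0.0, -0.0]
force: [-0.2, -0.0, 0.7]
gripper_width: 0.553
[ 0.46932467 -0.15723312  0.16627033] [-0.15846814 -0.02437919  0.71444796] [-4.17352082e-01  3.51356510e-01  1.86545718e+00 -2.16912858e-06
  9.24847913e-01 -1.66040744e+00]
wrist clamp_knob 0.84 [282.8 215.8] [ 0.4671 -0.1577  0.0565]
wrist knob_bar 0.87 [286.3 231.4] [ 0.4702 -0.1561  0.0845]
wrist jig_stud 0.74 [287.7 208.5] [ 0.4671 -0.1537  0.041 ]
```

View pics/k_wrist.png

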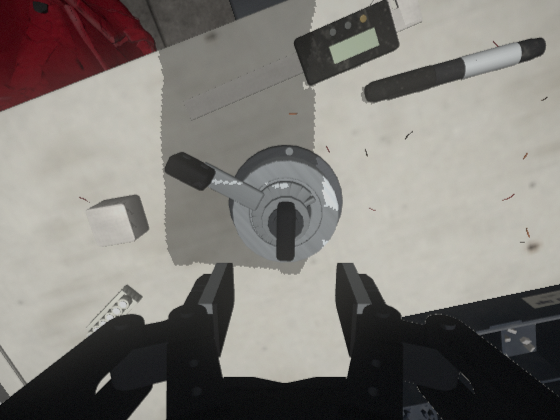

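```bash
python3 -m inch '[[[0.5,0.5,-30],[0,0,0],-0.1],[[0.5,0.5,-60],[0,0,0],-0.1],[[0.5,0.5,-78],[0,0,0],-0.1],[[0.5,0.5,-86],[0,0,0],-0.1],[[0.5,0.5,-86],[0,0,0],-0.1]]'
python3 - <<'E'
from h import *
s=read_state();print(s['tool_pos'],s['force'],s['q'])
look('l',[])
E
```

```text
time_s: 15.15
tool_pos: [0.4698, -0.1567, 0.0802]
eef_rot: [0.162, 0.987, 0.0, -0.0]
force: [-0.8, -0.3, -0.1]
gripper_width: 0.55
[ 0.4698492  -0.15671531  0.08023913] [-0.81220461 -0.3219294  -0.08648279] [-4.15951527e-01  4.95125735e-01  1.91632010e+00 -2.97913114e-05
  7.30568065e-01 -1.66225970e+00]
```

View pics/l_wrist.png

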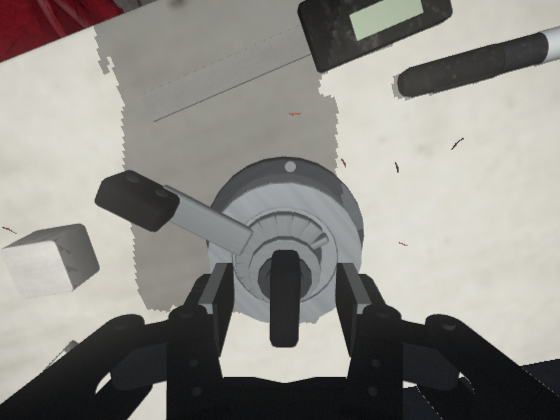

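```bash
python3 -m inch '[[[0,0,0],[0,0,0],1],[[0,0,0],[0,0,0],1],[[0,0,0],[0,0,0],1],[[0,0,0],[0,0,0],1]]' 60
python3 - <<'E'
from h import *
s=read_state();print(s['tool_pos'],s['force'],s['torque'])
E
python3 -m inch '[[[0,0,-0.7],[0,0,-10],1],[[0,0,-1.4],[0,0,-20],1],[[0,0,-2.1],[0,0,-30],1],[[0,0,-2.8],[0,0,-40],1],[[0,0,-3.5],[0,0,-50],1],[[0,0,-4.2],[0,0,-60],1],[[0,0,-4.2],[0,0,-60],1]]'
python3 - <<'E'
from h import *
s=read_state();print(s['tool_pos'],s['force'],s['torque'],s['q'])
E
```

```text
time_s: 15.7
tool_pos: [0.4702, -0.1568, 0.0811]
eef_rot: [0.161, 0.987, -0.0, 0.001]
force: [-1.5, 1.6, 6.3]
gripper_width: 0.146
[ 0.47020935 -0.15684761  0.08109314] [-1.46667916  1.64325692  6.2963071 ] [0.1442456  0.21762391 0.00861467]
time_s: 16.58
tool_pos: [0.4708, -0.1564, 0.0769]
eef_rot: [0.634, 0.773, 0.001, 0.001]
force: [2.8, 6.1, 4.0]
gripper_width: 0.145
[ 0.47080767 -0.15643396  0.07692182] [2.80133818 6.12531673 3.96870503] [ 0.92387043 -0.5463896  -0.07220114] [-4.15167656e-01  5.01394443e-01  1.91718666e+00  1.50633499e-03
  7.20895552e-01 -6.12667786e-01]
```

```bash
python3 -m inch '[[[0,0,-0.7],[0,0,-10],1],[[0,0,-1.4],[0,0,-20],1],[[0,0,-2.1],[0,0,-30],1],[[0,0,-2.1],[0,0,-30],1]]'
python3 - <<'E'
from h import *
s=read_state();print(s['tool_pos'],s['force'],s['torque'],s['q'])
look('m',[])
E
```

```text
time_s: 17.08
tool_pos: [0.4712, -0.1565, 0.0749]
eef_rot: [0.813, 0.582, 0.001, 0.001]
force: [6.1, 6.3, 3.4]
gripper_width: 0.144
[ 0.47120042 -0.15645301  0.07485828] [6.07885813 6.33677282 3.3722214 ] [ 1.02360149 -0.87443504 -0.11485746] [-4.14980011e-01  5.05376145e-01  1.91757148e+00  1.80502391e-03
  7.15624547e-01 -8.90795040e-02]
```

View pics/m_wrist.png

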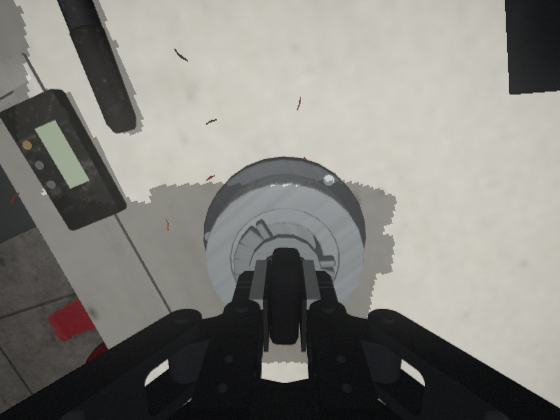

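```bash
for i in 1; do python3 -m inch '[[[0.3,0.3,-0.5],[0,0,-7],1],[[0.5,0.5,-1],[0,0,-14],1],[[0.5,0.5,-1],[0,0,-14],1]]'; done
python3 -c "
from h import *
s=read_state();print(s['force'],s['torque'],s['q'][5])"
python3 -m inch '[[[0,0,-0.5],[0,0,-7],1],[[0,0,-1],[0,0,-14],1],[[0,0,-1],[0,0,-14],1]]'
python3 -c "
from h import *
s=read_state();print(s['force'],s['torque'],s['q'][5])"
```

```text
time_s: 17.5
tool_pos: [0.4715, -0.1564, 0.074]
eef_rot: [0.877, 0.48, 0.001, 0.001]
force: [2.7, 1.7, 4.8]
gripper_width: 0.144
[2.7226446  1.66215889 4.83428663] [ 0.33395509 -0.45419753 -0.03004248] 0.155678635602971
time_s: 17.88
tool_pos: [0.4718, -0.1565, 0.0732]
eef_rot: [0.929, 0.369, 0.001, 0.001]
force: [2.1, 1.3, 6.6]
gripper_width: 0.143
[2.06232057 1.29651328 6.5850389 ] [ 0.25486267 -0.51113338  0.10811227] 0.399923199565008
```

```bash
python3 -m inch '[[[0,0,-0.4],[0,0,-5],1],[[0,0,-0.7],[0,0,-10],1],[[0,0,-0.7],[0,0,-10],1]]'
python3 -c "
from h import *
s=read_state();print(s['force'],s['torque'],s['q'][5])"
python3 -m inch '[[[0,0,-0.4],[0,0,-5],1],[[0,0,-0.7],[0,0,-10],1],[[0,0,-0.7],[0,0,-10],1]]'
python3 -c "
from h import *
s=read_state();print(s['force'],s['torque'],s['q'][5])"
```

```text
time_s: 18.25
tool_pos: [0.4719, -0.1566, 0.0726]
eef_rot: [0.958, 0.287, 0.002, 0.001]
force: [2.7, 0.6, 7.7]
gripper_width: 0.141
[2.69963804 0.63973301 7.73573658] [ 0.20474236 -0.41102685  0.15149399] 0.5738533448108812
time_s: 18.62
tool_pos: [0.4719, -0.1568, 0.0722]
eef_rot: [0.979, 0.204, 0.002, 0.001]
force: [2.4, 1.7, 12.3]
gripper_width: 0.145
[ 2.38521398  1.69036046 12.30197791] [ 0.17989837 -0.29680327  1.05415763] 0.7472151989832808
```

```bash
python3 -m inch '[[[0,0,0],[0,0,-4],1],[[0,0,0],[0,0,-4],1]]'
python3 -c "
from h import *
s=read_state();print(s['force'],s['torque'],s['q'][5]);look('n',[])"
```

```text
time_s: 18.88
tool_pos: [0.4719, -0.1568, 0.0722]
eef_rot: [0.985, 0.17, 0.002, 0.002]
force: [1.1, 1.3, 12.6]
gripper_width: 0.149
[ 1.0718347   1.32481677 12.61657473] [ 0.1787266  -0.29821931  1.88981976] 0.8156691232309993
```

View pics/n_wrist.png

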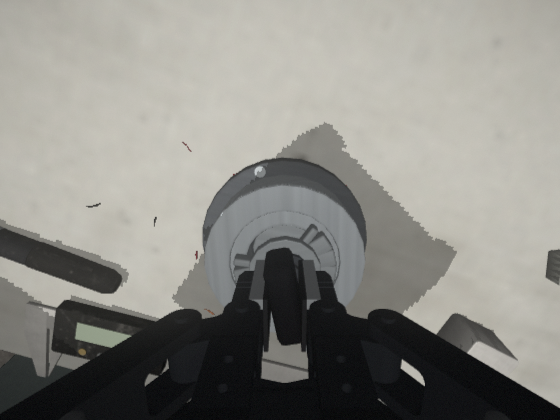

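```bash
python3 -m inch '[[[0,0,0],[0,0,0],0.4],[[0,0,0],[0,0,0],0.1],[[0,0,0],[0,0,0],-0.1],[[0,0,0],[0,0,0],-0.1],[[0,0,30],[0,0,0],-0.1],[[0,0,70],[0,0,0],-0.1],[[-20,-20,110],[0,0,0],-0.1],[[-40,-40,140],[0,0,0],-0.1]]' && python3 -m inch '[[[-25,-20,0],[0,0,0],-0.1],[[-25,-20,0],[0,0,0],-0.1],[[-25,-20,0],[0,0,0],-0.1]]'
python3 - <<'E'
from h import *
s=read_state();print(s['tool_pos'],s['force'],s['torque'])
look('o',[('knob_bar',.075),('clamp_knob',.049)]); look('o',[('cwasher_grip',.059),('cwasher_small_grip',.018),('jig_stud',.041)],['top'])
a=cv2.imread('pics/o_wrist.png');cv2.imwrite('pics/o2.png',a)
E
```

```text
time_s: 19.92
tool_pos: [0.43, -0.1966, 0.2122]
eef_rot: [0.986, 0.169, 0.0, 0.0]
force: [0.5, -0.1, -0.5]
gripper_width: 0.549
time_s: 20.3
tool_pos: [0.4056, -0.216, 0.2105]
eef_rot: [0.986, 0.169, 0.0, -0.0]
force: [0.8, 0.0, -1.2]
gripper_width: 0.546
[ 0.40562411 -0.21603592  0.21048691] [ 0.77539477  0.04101579 -1.19239347] [ 0.01074592 -0.04787835 -0.0075007 ]
wrist knob_bar 0.78 [241.8 104.2] [ 0.4693 -0.1589  0.075 ]
wrist clamp_knob 0.71 [242.  103.8] [ 0.4692 -0.1558  0.049 ]
top cwasher_grip 0.71 [372.1 233.5] [ 0.4212 -0.2185  0.059 ]
top cwasher_small_grip 0.64 [188.7 226.7] [0.4464 0.3199 0.018 ]
top jig_stud 0.81 [349.2 216.5] [ 0.4732 -0.1556  0.041 ]
```

View pics/o_wrist.png

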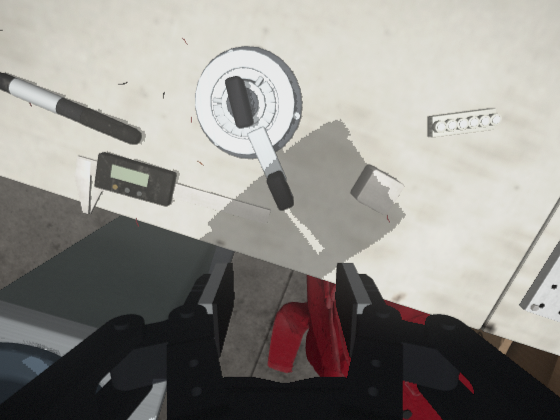

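Run:
```python
from h import *
a=cv2.imread('pics/o_wrist.png')[35:225,180:310];cv2.imwrite('pics/oc.png',cv2.resize(a,None,fx=3.1,fy=3.1,interpolation=2))
```

```text
(no output)
```

View pics/oc.png

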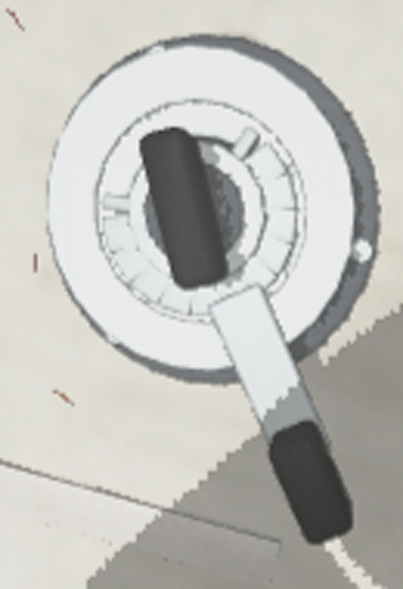

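```bash
python3 -c "
from rig import job
print(job.sign_off())"
```

```text
the job is handed in; nothing more can be done
None
```

The large C-washer is on the stud, under the knob and in the ring's recess, with the knob tight on it. I handed the job in at about 20 s of the 72 s allowed; it returned no verdict.

- **Seating the washer:** I gripped it by its block and slid it through its gap onto the stud at about 46 mm. I then lowered it until it touched with about 8 N. The tool height put its underside at about 41 mm, which is the recess floor and not the rim (44 mm).
- **Tightening the knob:** I turned the tool about 2.4 rad clockwise while following it down. Over the last 10° the torque rose from 0.15 to 1.05 N m. A further 4° brought it to 1.9 N m with the bar starting to slip in the pads, so I took this as the hard stop and let go.
- **Last checks:** The final wrist picture shows the washer's head inside the recess, with the ring, knob and handle undisturbed. The gripper is clear of everything. The small washer is where it was to within the camera's accuracy. I saw no bystander shift in the pictures but did not measure them all.

**Not confirmed:**
- I could not measure the clamping force directly; it is inferred from the torque.
- The cameras' stud positions disagreed by 2–4 mm, so I aligned from the wrist camera and saw no problem during insertion.
- During the first 1.6 rad of turning, the torque about the vertical read slightly negative (about -0.1 N m) with up to 9 N sideways. I put this down to a small off-centre grip and shifted the tool 0.5 mm in x and y, after which the sideways force dropped.

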